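# Load the aperture plate and prove it with the gauge rod

## Task

Take the blue aperture plate out of its rack and slide it down into the slot of the gauging head until it is fully home, so that its window lines up with the slanted brass guide tube. Then take the gauge rod from its cradle, push it tip first into the guide tube until its collar stops against the mouth, and draw it right out again. Finish still holding the rod in the gripper, level and still, with its tip about 10 cm above the white reading disc for reading; leave the plate home in its slot and do not disturb the two vials and the centring ring.

Things in the scene. Friction and masses are not known exactly. Their poses are not given: they have to be found in the camera images.
- plate: Loose blue plate, upright, 60 mm wide (x), 8 thick (y), 85 tall (z up), 0.12 kg; origin: centre of its lower edge. Lowest 7 mm: narrower lead-in foot 53 x 5 mm. Window 18 mm wide, 19 to 41 mm above the lower edge. Top 22 mm: black grip bar 44 mm wide, 12 thick. Both ways round (half a turn about z) are equal. Starts standing in the rack.
- plate_grip (a point): Middle of the plate's black grip bar, 74 mm above the plate's lower edge (11 mm below its top), axes as the plate: pinch across y (12 mm thick).
- rack: Fixed grey rack that holds the plate at the start: base 92 x 70 x 12 mm, two side channels up to 46 mm above the worktop; origin on the worktop under the plate. The plate stands on the base, 12 mm above the worktop, and is drawn straight up; its lower edge must rise 34 mm to be free.
- head: Fixed gauging head: dark steel base 96 mm (its x) by 150 mm (y from -53 to +97 mm) by 12 mm, two upright aluminium channels up to 58 mm above the worktop that form the plate's slot, and a bracket with the guide tube on its +y side. Origin on the worktop under the slot's centre; z up.
- slot_floor (a point): Centre of the slot's floor, 12 mm above the worktop, axes as the head. The slot is open at the top (58 mm above the worktop), 62.5 mm along x, 10.5 mm along y. The plate goes straight down into it, its width along x, and is home when its lower edge is on this floor; its top 39 mm then stand out above the channels.
- guide_tube: Brass tube on the head, 23 mm outside, 13 mm bore, 57 mm long, slanted 30 degrees from level. Origin: centre of its open mouth, 65 mm to the head's +y side of the slot, 79.5 mm above the worktop. Its y axis points up out of the mouth; insert along -y. Its line meets the window of the home plate 75 mm from the mouth. Rod fully in: rod frame = this frame (any roll about y).
- rod: Loose gauge rod, 0.09 kg; origin on its axis at the collar's front face, -y points to the tip. Steel shaft 10 mm diameter, 110 mm from collar to tip, last 8 mm tapering to 6 mm. Collar 26 mm diameter, y 0 to +6 mm. Orange handle y +6 to +78 mm, 14 mm wide (x), 18 tall (z). Starts level in the cradle, z up, axis 45 mm above the worktop.
- rod_tip (a point): End of the gauge rod's tip, on its axis, 110 mm from the collar's face; axes as the rod.
- rod_grip (a point): Place to grip the rod's orange handle, on the axis, 40 mm behind the collar's face; axes as the rod: pinch across x (14 mm).
- cradle: Fixed black cradle, base 50 x 190 x 8 mm, axes as the rod's at the start, origin on the worktop under the rod's origin. Two open-topped notched posts carry the rod: under the shaft at y = -80 mm (48 mm high) and under the handle's rear end, y = +68 to +78 mm (44 mm high). The rod lifts straight up.
- disc: Fixed round white reading disc, 100 mm diameter, 6 mm high; origin at its centre on the worktop.
- vial_white: Loose glass vial with a white cap, 21 mm diameter, 52 mm tall, standing; origin at its underside. Not to be disturbed.
- vial_red: Loose glass vial with a red cap, 21 mm diameter, 56 mm tall, standing; origin at its underside. Not to be disturbed.
- ring: Loose vacuum centring ring, 40 mm diameter, 8 mm high, lying flat; origin at its underside. Not to be disturbed.
Things that resemble listed ones, but are neither listed nor needed, are in the scene too. Leave any purple look-alike of the rod alone.

How it is judged:
By the outcome, as a careful person would: the job done as asked, in the order asked, and still so for the second after the job is handed in, while the arm keeps its last pose, push and grip.
It also fails if it takes over 67 s, if anything falls off the work surface, if the arm or the gripper's body presses on something with over 40 N, if the wrist force passes 120 N, or if a joint passes its speed limit or range.

## Robot

A 6-joint arm with a two-finger parallel gripper is mounted at the origin on a cart in front of the work surface, level with it; the furniture and walls round the work are solid. World frame = base frame: x ahead of the robot, y to its left, z up, the work surface at z = 0. Lengths are in m, angles in rad, forces in N, time in s.
With the tool pointing down it reaches from about 0.4 to 0.825 m from the base axis. Payload 7 kg.
Tool frame: the origin (TCP) lies on the centre line of the jaws, within the pads' length; the fingertips stand 19 mm ahead of it and the grasp point (between the pads) is the TCP; z points along the fingers, y is the line along which they close (so a half turn about z gives the same grasp; the last joint's range is limited). The gripper opens to 88 mm and grips with 3 to 60 N. Pads are 19 mm wide; open, the fingers measure 130 mm over their backs; the gripper's body (78 mm by 193 mm) begins 47 mm behind the grasp point.
Start: joints at [1.496, 0.359, 0.012, 0, -1.224, -0.288], TCP at [0.24, 0.631, 0.224] pointing down, gripper open.
Joint ranges: [-3.07, 3.07], [-1.43, 2.12], [-1.02, 1.25], [-3.03, 1.67], [-3.05, -0], [-3.03, 3.03]. Speed limits (rad/s): [2.39, 2.39, 3.01, 3.14, 3.14, 3.14].

## Interface

Orientations are given as a unit quaternion [w, x, y, z].
In Python, from plant import readout, cams, job gives the robot as it stands.
- The arm moves only by the shell command python3 -m crank 'ROWS'. ROWS is JSON, a list of rows, each a list of 7 numbers: the shift along the world's x, y, z in m, then the turn, a rotation vector about the world's x, y, z in rad, then the finger opening in m, from 0 to 0.0876. A call has 1 to 12 rows; each row is the pose to reach, as a shift and turn from the pose commanded when the call began; what a row does not reach only later rows make up. A row lasts 1/10 s, in which the tool goes at most 50 mm and 8.59 degrees, less where a joint would pass 70% of its speed; a pose out of reach is approached as far as the arm can. A call with a gripper value outside its range is refused whole. The fingers move at their own pace and stop on an object; the grip force is fixed at half the most. Time passes only in rows, so rows that repeat a pose let the fingers close. It gives the time, the measured TCP pose, the force, the opening and the grip force at its end, in the units of the state.
- readout.read_state(): the state, without advancing time (a new reading comes with each control period).
- cams.capture(name): name is "scene" or "top" or "wrist"; returns a dict with "img" (400x640x3 uint8, red, green, blue), "K" (3x3 intrinsics, pixels), "k1" (the pictures are not rectified: a ray, as slopes to the right and down, at radius r is drawn at 1 + k1 r^2 times it, then the intrinsics apply), "eye" and "rotation" of the camera in the world. Camera axes: x right, y down, z forward; pixel columns grow to the right and rows downward; lengths in m; the calibration is good to about 2 mm. A picture is of the moment at which its call begins. There is no depth.
- job.hand_in(): hands the job in; it is judged then, once.
The state is a dict: "time": time; "joint_positions": joint angles; "dq": joint speeds; "tau": joint torques, N m; "eef_pos": TCP position; "tcp_rot": TCP orientation; "ft_force": force on the tool from outside, world axes, zero at the start; "moment": the same for the moment, N m; "width": finger opening in m; "grasp_force": force on a finger pad.
Only numpy, scipy, OpenCV 4.12 (cv2) and the standard library are available. Lean on these libraries where they do the work, as an engineer would, in place of code of your own. Each camera call takes 0.05 s, during which the arm holds its last target. There are 200 camera calls.

## Working session

There is one attempt and no reset: what is moved stays moved. The work goes in short steps, Python scripts to look and compute and a shell command to move; the robot and the scene stay as the last step left them, time stands still between calls to the robot, and variables do not carry over. Pictures are saved under pics/ and viewed, at most 10 in all, crops included, and the job is handed in when it is done.

```bash
ls; mkdir -p pics; python3 - <<'E'
from plant import readout, cams
import cv2
s=readout.read_state(); print({k:s[k] for k in('time','eef_pos','tcp_rot','width')})
for n in("scene","top"):
    c=cams.capture(n); cv2.imwrite(f'pics/{n}0.png',c['img'][:,:,::-1]); print(n,c['K'],c['k1'],c['eye'],c['rotation'])
E
```

```text
pics
{'time': 0.0, 'eef_pos': array([0.23940221, 0.63058505, 0.22270513]), 'tcp_rot': array([ 8.35438335e-04,  9.83582294e-01, -1.80458210e-01, -8.48683993e-05]), 'width': 0.08762956772638572}
scene [[397.20001282   0.         319.07391637]
 [  0.         397.20001282 194.96135872]
 [  0.           0.           1.        ]] -0.010888871525418465 [-0.06644439 -0.44006391  0.75989403] [-0.39122314  0.82264377 -0.37462742  0.17278881]
top [[373.80678644   0.         318.36328553]
 [  0.         373.80678644 201.0522639 ]
 [  0.           0.           1.        ]] 0.02800752607511233 [0.40157329 0.09455364 1.25959133] [ 0.04346505 -0.69694428  0.71470387 -0.03972199]
```

View pics/scene0.png

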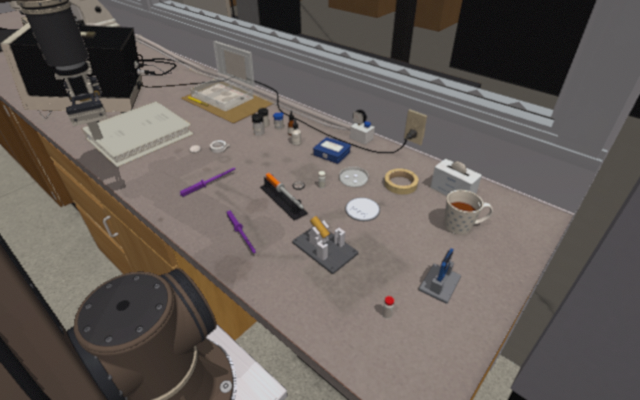

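View pics/top0.png

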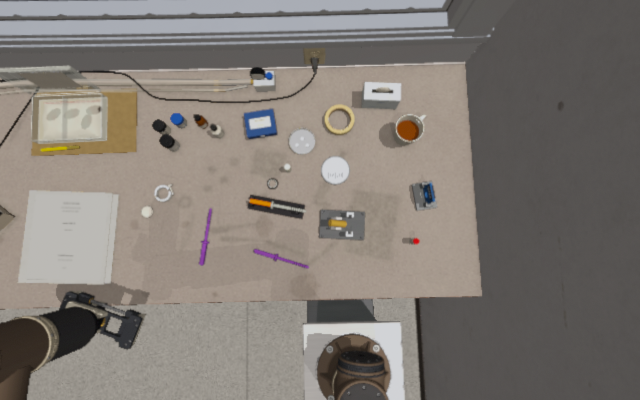

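The scene view shows the blue plate in its grey rack at (442,272), the head with its brass tube at (325,243), the orange rod in its cradle at (284,193) and the white disc at (362,209). In the top view the same things are at (428,194), (342,225), (276,206) and (335,170).

Possible mix-ups (top view pixels):
- **Plate:** rack plate (428,194) or blue box (260,123). I choose the one in the rack.
- **Rod:** orange in black cradle (276,206) or purple look-alikes (206,237) and (280,258). I choose the orange one.
- **Disc:** white disc (335,170), dish (302,142) or brass ring (339,119). I choose the white disc.

Next is one close crop to check these choices, plus coarse positions.

```bash
cat > h.py <<'E'
import numpy as np, cv2
from scipy.spatial.transform import Rotation as R
from plant import readout, cams
def rot(q): return R.from_quat(np.roll(q,-1))
def rays(c,px):
    K=c['K']; d=np.array([c['k1'],0,0,0,0.])
    p=cv2.undistortPoints(np.array(px,float).reshape(-1,1,2),K,d)[:,0]
    return rot(c['rotation']).apply(np.c_[p,np.ones(len(p))])
def onz(c,px,z):
    v=rays(c,px); return c['eye']+v*((z-c['eye'][2])/v[:,2])[:,None]
def proj(c,P):
    q=rot(c['rotation']).inv().apply(np.atleast_2d(P)-c['eye'])
    return cv2.projectPoints(q,np.zeros(3),np.zeros(3),c['K'],np.array([c['k1'],0,0,0,0.]))[0][:,0]
def mask(img,lo,hi):
    return cv2.inRange(cv2.cvtColor(img,cv2.COLOR_RGB2HSV),np.array(lo),np.array(hi))
def two(c1,p1,c2,p2):
    a=rays(c1,[p1])[0];b=rays(c2,[p2])[0]
    t=np.linalg.lstsq(np.c_[a,-b],c2['eye']-c1['eye'],rcond=None)[0]
    A=c1['eye']+a*t[0];B=c2['eye']+b*t[1];return (A+B)/2,np.linalg.norm(A-B)
E
python3 - <<'E'
from h import *
c=cams.capture("top");s=cams.capture("scene");np.set_printoptions(precision=4,suppress=True)
for n,p,z in[("plate",(429,193),.09),("rackbase",(425,195),.012),("head",(342,225),.012),("rod h",(260,203),.05),("rod mid",(276,206),.045),("disc",(335,170),.006),("red",(416,241),.056),("white",(287,168),.052),("ring",(273,184),.008)]: print(n,onz(c,[p],z)[0])
I=c['img'][:,:,::-1]; S=s['img'][:,:,::-1]
z=lambda J,y0,y1,x0,x1:cv2.resize(J[y0:y1,x0:x1],(400,300),interpolation=cv2.INTER_CUBIC)
cv2.imwrite('pics/crop1.png',np.vstack([np.hstack([z(I,195,255,302,382),z(I,165,225,390,470)]),np.hstack([z(S,210,270,285,365),z(S,240,300,400,480)])]))
st=readout.read_state();w=cams.capture("wrist");r=rot(st['tcp_rot'])
print(r.inv().apply(w['eye']-st['eef_pos']),(r.inv()*rot(w['rotation'])).as_matrix(),w['K'][0,0],w['k1'], r.as_matrix())
E
```

```text
plate [ 0.5566 -0.2494  0.09  ]
rackbase [ 0.5605 -0.2586  0.012 ]
head [0.4668 0.0226 0.012 ]
rod h [0.5432 0.2894 0.05  ]
rod mid [0.5325 0.238  0.045 ]
disc [0.655 0.04  0.006]
red [ 0.4078 -0.209   0.056 ]
white [0.6565 0.1996 0.052 ]
ring [0.6118 0.2517 0.008 ]
[ 0.0785  0.0011 -0.1614] [[ 0.0006 -0.9571 -0.2897]
 [ 1.      0.0007 -0.0001]
 [ 0.0003 -0.2897  0.9571]] 296.1927168004967 -0.026293562417599562 [[ 0.9349 -0.3549 -0.0003]
 [-0.3549 -0.9349 -0.001 ]
 [ 0.0001  0.001  -1.    ]]
```

View pics/crop1.png

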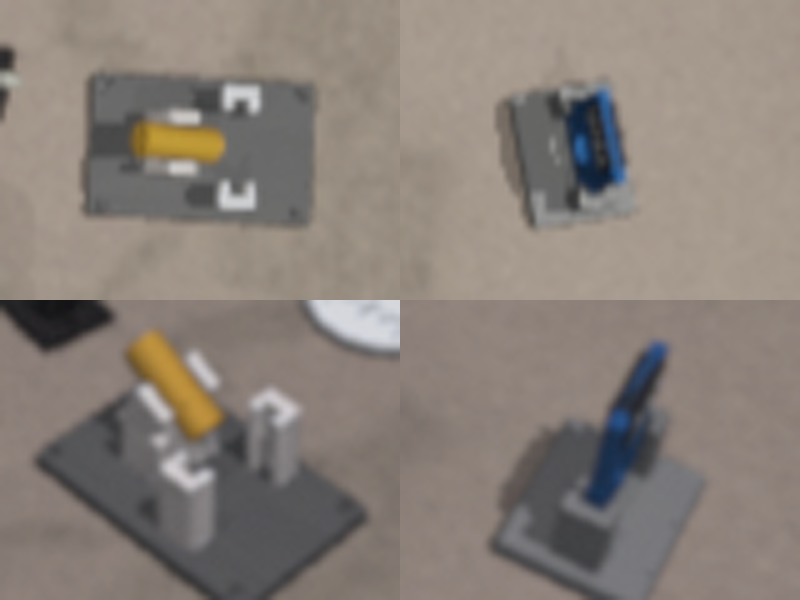

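The crop confirms the blue plate in the two-channel rack and the head. The brass tube's mouth is on the image's left, so head +y is about world +y. Now I'll move over the bench to measure with the wrist camera, starting near the rod and head.

```bash
python3 -m crank '[[0.29,-0.43,0.03,0,0,0.36,0.0876],[0.29,-0.43,0.03,0,0,0.36,0.0876],[0.29,-0.43,0.03,0,0,0.36,0.0876],[0.29,-0.43,0.03,0,0,0.36,0.0876],[0.29,-0.43,0.03,0,0,0.36,0.0876],[0.29,-0.43,0.03,0,0,0.36,0.0876],[0.29,-0.43,0.03,0,0,0.36,0.0876],[0.29,-0.43,0.03,0,0,0.36,0.0876],[0.29,-0.43,0.03,0,0,0.36,0.0876],[0.29,-0.43,0.03,0,0,0.36,0.0876],[0.29,-0.43,0.03,0,0,0.36,0.0876],[0.29,-0.43,0.03,0,0,0.36,0.0876]]'
python3 - <<'E'
from h import *
import pickle
c=cams.capture("wrist"); pickle.dump(c,open('w1.pkl','wb')); s=readout.read_state(); print(s['time'],s['eef_pos'],s['ft_force'])
cv2.imwrite('pics/w1.png',c['img'][:,:,::-1])
E
```

```text
time: 1.45
eef_pos: [0.5308, 0.1986, 0.2537]
tcp_rot: [0.0, 1.0, -0.003, 0.0]
ft_force: [-0.5, 0.6, -0.0]
width: 0.0875
grasp_force: 0.0
1.5 [0.53008206 0.19973673 0.2535484 ] [ 0.03417291  0.10526797 -0.07127518]
```

View pics/w1.png

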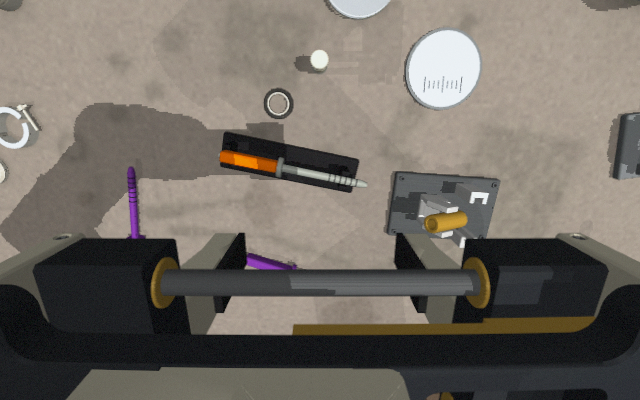

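The wrist view shows the orange handle at (220–280,160), the collar at (282,168), the tip at (367,185), the disc at (443,68), the head base at (388–498,172–245) and the tube at (445,222). The ring (278,103) and white vial (319,60) are clear of these. Next I'll take views of the head and rack.

```bash
python3 -m crank '[[-0.11,-0.18,-0.03,0,0,0,0.0876],[-0.11,-0.18,-0.03,0,0,0,0.0876],[-0.11,-0.18,-0.03,0,0,0,0.0876],[-0.11,-0.18,-0.03,0,0,0,0.0876],[-0.11,-0.18,-0.03,0,0,0,0.0876],[-0.11,-0.18,-0.03,0,0,0,0.0876],[-0.11,-0.18,-0.03,0,0,0,0.0876]]'
python3 - <<'E'
from h import *
import pickle
c=cams.capture("wrist"); pickle.dump(c,open('w2.pkl','wb'))
E
python3 -m crank '[[0.04,-0.27,0,0,0,0,0.0876],[0.04,-0.27,0,0,0,0,0.0876],[0.04,-0.27,0,0,0,0,0.0876],[0.04,-0.27,0,0,0,0,0.0876],[0.04,-0.27,0,0,0,0,0.0876],[0.04,-0.27,0,0,0,0,0.0876],[0.04,-0.27,0,0,0,0,0.0876],[0.04,-0.27,0,0,0,0,0.0876]]'
python3 - <<'E'
from h import *
import pickle
c=cams.capture("wrist"); pickle.dump(c,open('w3.pkl','wb'))
d=pickle.load(open('w2.pkl','rb'))
h=proj(d,[.467,0.02,.03])[0];r=proj(c,[.557,-.25,.05])[0];print(h,r,readout.read_state()['eef_pos'])
o=[]
for I,p in((d,h),(c,r)):
    x=int(np.clip(p[0]-100,0,440));y=int(np.clip(p[1]-100,0,250));print(x,y)
    o.append(cv2.resize(I['img'][y:y+150,x:x+200,::-1],(800,600),interpolation=cv2.INTER_CUBIC))
cv2.imwrite('pics/h2.png',o[0]);cv2.imwrite('pics/r3.png',o[1])
E
```

```text
time: 2.2
eef_pos: [0.42, 0.0218, 0.2242]
tcp_rot: [-0.0, 1.0, -0.001, 0.001]
ft_force: [0.1, 0.2, 0.2]
width: 0.0873
grasp_force: 0.0
time: 3.05
eef_pos: [0.4603, -0.2488, 0.2228]
tcp_rot: [-0.0, 1.0, -0.002, -0.001]
ft_force: [0.0, -0.3, -0.2]
width: 0.0881
grasp_force: 0.0
[320.83035257 135.77520554] [320.07704154  89.71641063] [ 0.46017351 -0.24826024  0.22312058]
220 35
220 0
```

View pics/h2.png

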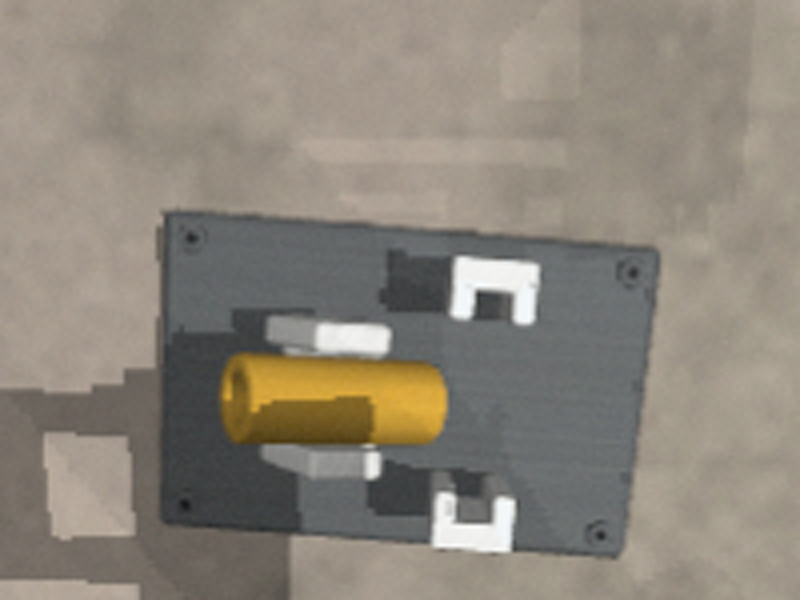

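View pics/r3.png

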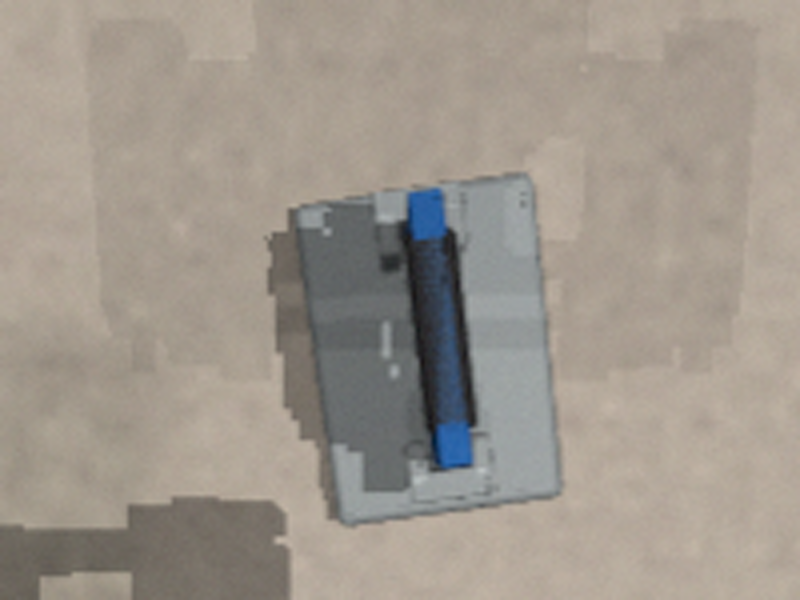

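The head crop shows base corners at (165,212), (658,247), (618,556) and (163,522). The slot notches are at (495,290) and (472,521), with the tube mouth on the left. The rack crop shows the plate top running from (426,190) to (455,467).

```bash
cat > m.py <<'E'
from h import *
import pickle
np.set_printoptions(precision=4,suppress=True)
L=lambda f:pickle.load(open(f,'rb'))
w1,w2,w3=L('w1.pkl'),L('w2.pkl'),L('w3.pkl')
H=lambda p,z:onz(w2,[(220+x/4-.375,35+y/4-.375) for x,y in p],z)
P=lambda p,z:onz(w3,[(220+x/4-.375,y/4-.375) for x,y in p],z)
b=H([(165,212),(658,247),(618,556),(163,522)],.012)
print('base',b[:,:2],[np.linalg.norm(b[i]-b[i-1]) for i in range(4)])
y=(b[0]-b[1]+b[3]-b[2])/2;x=(b[0]-b[3]+b[1]-b[2])/2
print('yaw',np.degrees(np.arctan2(-y[0],y[1])),np.degrees(np.arctan2(x[1],x[0])))
yh=y/np.linalg.norm(y);print('slot from base',b.mean(0)-yh*.022)
n=H([(495,290),(472,521)],.058);print('notches',n,np.linalg.norm(n[0]-n[1]),n.mean(0),np.degrees(np.arctan2(*(n[0]-n[1])[[1,0]])))
p=P([(426,190),(455,467)],.097);print('plate',p,np.linalg.norm(p[0]-p[1]),p.mean(0),np.degrees(np.arctan2(*(p[0]-p[1])[[1,0]])))
r=P([(292,210),(528,174),(560,493),(345,524)],.012);print('rack',r.mean(0),[np.linalg.norm(r[i]-r[i-1]) for i in range(4)])
m=mask(w1['img'],(5,180,120),(16,255,255));m[230:]=0
k,l,s,cc=cv2.connectedComponentsWithStats(m);i=1+s[1:,4].argmax();print('handle px',cc[i],s[i])
q=cv2.minAreaRect(np.argwhere(l==i)[:,::-1].astype(np.float32));print(q)
a=onz(w1,[cc[i],(367,185)],.045);u=a[1]-a[0];print('rod',a,np.linalg.norm(u),'dir',np.degrees(np.arctan2(u[1],u[0])))
print('disc',onz(w1,[(443,67)],.006))
E
python3 m.py
```

```text
base [[ 0.5221  0.0913]
 [ 0.512  -0.056 ]
 [ 0.4174 -0.0486]
 [ 0.4287  0.0972]] [np.float64(0.09358130600723621), np.float64(0.14762164414144188), np.float64(0.0948356998186123), np.float64(0.146280776569404)]
yaw -4.180719784373759 -4.0512909955612475
slot from base [ 0.4685 -0.001   0.012 ]
notches [[ 0.4994 -0.0039  0.058 ]
 [ 0.4374  0.0013  0.058 ]] 0.062203083226143346 [ 0.4684 -0.0013  0.058 ] -4.773320653236006
plate [[ 0.5901 -0.2554  0.097 ]
 [ 0.5307 -0.2624  0.097 ]] 0.05974649813029659 [ 0.5604 -0.2589  0.097 ] 6.687344471171057
rack [ 0.5605 -0.2588  0.012 ] [np.float64(0.08973441512248169), np.float64(0.0682023574536484), np.float64(0.08961859447712532), np.float64(0.06646437393477538)]
handle px [248.7518 160.864 ] [220 151  57  21 544]
((247.63461303710938, 160.82691955566406), (57.658138275146484, 11.963082313537598), 11.309932708740234)
rod [[0.5457 0.2873 0.045 ]
 [0.5134 0.1371 0.045 ]] 0.1536982400731979 dir -102.12670514448037
disc [[0.6594 0.0388 0.006 ]]
```

All points agree with the given sizes. I'll grip the plate at (0.5604,-0.2589), yaw 6.7°. The TCP will be at z≈0.094 so the fingers stay clear of the tube at home.

```bash
python3 -m crank '[[0.1,-0.0105,-0.06,0,0,0.117,0.0876],[0.1,-0.0105,-0.06,0,0,0.117,0.0876],[0.1,-0.0105,-0.06,0,0,0.117,0.0876],[0.1,-0.0105,-0.06,0,0,0.117,0.06],[0.1,-0.0105,-0.06,0,0,0.117,0.05],[0.1,-0.0105,-0.06,0,0,0.117,0.05]]'; python3 -c "
from h import *
s=readout.read_state();print(s['eef_pos'],rot(s['tcp_rot']).as_matrix())"
```

```text
time: 3.7
eef_pos: [0.5594, -0.2588, 0.1649]
tcp_rot: [0.0, 0.998, 0.057, 0.001]
ft_force: [-0.5, -0.8, -0.0]
width: 0.0689
grasp_force: 0.0
[ 0.55937082 -0.25882972  0.16493208] [[ 9.93387851e-01  1.14797704e-01  1.43673539e-03]
 [ 1.14798181e-01 -9.93388803e-01 -2.53761614e-04]
 [ 1.39810560e-03  4.17018314e-04 -9.99998936e-01]]
```

```bash
python3 -m crank '[[0.001,0,-0.035,0,0,0,0.04],[0.001,0,-0.069,0,0,0,0.04],[0.001,0,-0.069,0,0,0,0.03],[0.001,0,-0.069,0,0,0,0.02],[0.001,0,-0.069,0,0,0,0.0],[0.001,0,-0.069,0,0,0,0.0],[0.001,0,-0.069,0,0,0,0.0],[0.001,0,-0.069,0,0,0,0.0],[0.001,0,-0.069,0,0,0,0.0],[0.001,0,-0.069,0,0,0,0.0]]'
```

```text
time: 4.7
eef_pos: [0.5606, -0.2595, 0.0947]
tcp_rot: [0.0, 0.998, 0.057, 0.0]
ft_force: [0.4, 0.1, 0.1]
width: 0.0002
grasp_force: 0.0
```

The fingers closed to 0 without gripping anything, so I'll look.

```bash
python3 - <<'E'
from h import *
import pickle
s=cams.capture("scene");t=cams.capture("wrist");pickle.dump((s,t),open('x.pkl','wb'))
p=proj(s,[.56,-.259,.08])[0];x,y=int(p[0]-50),int(p[1]-50)
A=cv2.resize(s['img'][y:y+90,x:x+100,::-1],(500,450),interpolation=cv2.INTER_CUBIC)
B=cv2.resize(t['img'][150:400,220:420,::-1],(300,450))
cv2.imwrite('pics/x.png',np.hstack([A,B]))
print(p,readout.read_state()['width'])
E
```

```text
[445.82242552 261.84755502] 0.00045822554933034866
```

View pics/x.png

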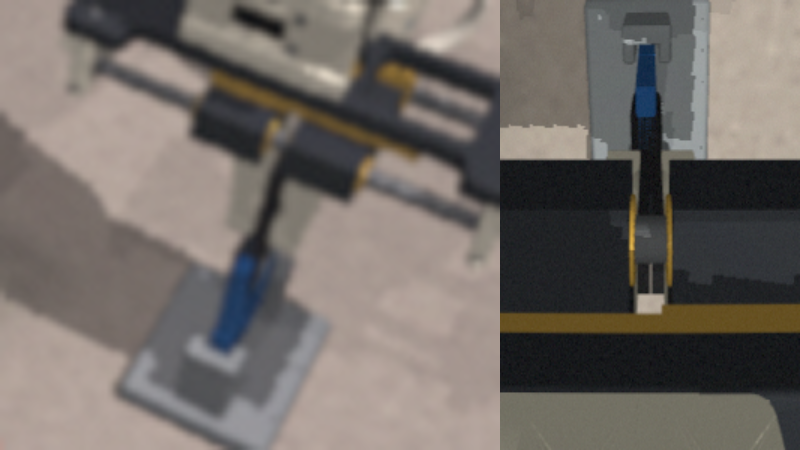

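The wrist view shows the jaws straddling the black bar, even though the reported width is about 0. I'll test with a small lift.

```bash
python3 -m crank '[[0,0,0.01,0,0,0,0.0],[0,0,0.02,0,0,0,0.0],[0,0,0.02,0,0,0,0.0],[0,0,0.02,0,0,0,0.0]]'; python3 - <<'E'
from h import *
import pickle
s0,t0=pickle.load(open('x.pkl','rb'));s=cams.capture("scene");t=cams.capture("wrist")
f=lambda c,y,x:np.argwhere(mask(c['img'],(100,150,50),(125,255,255))[y,x]).mean(0)
for a,b,y,x in((s0,s,slice(200,320),slice(400,500)),(t0,t,slice(0,400),slice(200,450))):print(f(a,y,x),f(b,y,x))
pickle.dump((s,t),open('x2.pkl','wb'))
cv2.imwrite('pics/x2.png',cv2.resize(t['img'][100:350,200:440,::-1],(720,600),interpolation=cv2.INTER_CUBIC))
E
```

```text
time: 5.2
eef_pos: [0.5609, -0.2595, 0.1154]
tcp_rot: [0.0, 0.998, 0.057, 0.001]
ft_force: [-0.8, 1.0, -0.1]
width: 0.0003
grasp_force: 0.0
[71.24193548 42.06451613] [71.06153846 42.04615385]
[196.49176955 116.76131687] [191.40203562 117.47328244]
```

View pics/x2.png

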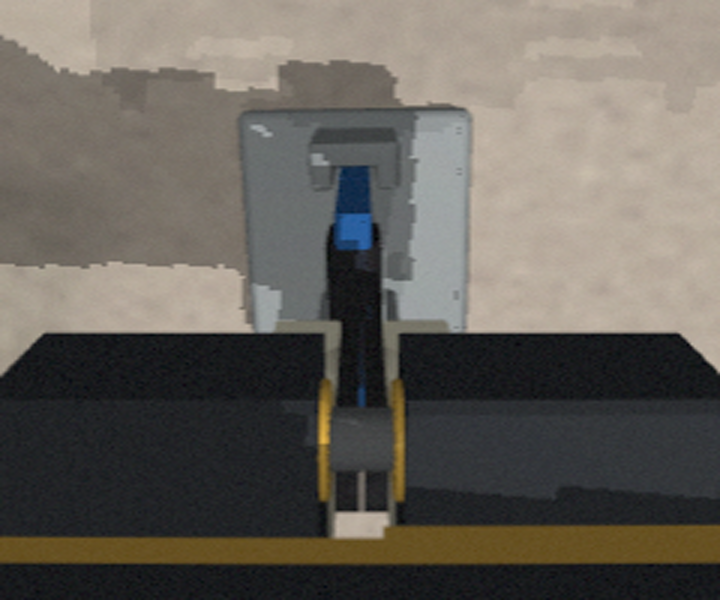

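The plate did not rise. I'll check the geometry by projecting the TCP and fingertip into this view, and by triangulating the plate's top height.

```bash
python3 - <<'E'
from h import *
import pickle
np.set_printoptions(precision=4,suppress=True)
s,t=pickle.load(open('x2.pkl','rb'));st=readout.read_state();e=st['eef_pos'];r=rot(st['tcp_rot'])
for n,z in(('tcp',0),('tip',.019),('back',-.03)):
  q=proj(t,e+r.apply([0,0,z]))[0];print(n,q,'crop',(q-[200,100])*3)
w3=pickle.load(open('w3.pkl','rb'))
# blue near-camera end: top of the plate far end, in w3 and t
for a,b,n in(((220+426/4,190/4),(200+354/3,100+215/3),'far-mid-front?'),):
  print(n,two(w3,a,t,b))
p=proj(t,[[.5901,-.2554,.097],[.5604,-.2589,.097],[.5307,-.2624,.097],[.5901,-.2554,.012]]);print((p-[200,100])*3)
print(s['K'][0,0],proj(s,[[.5901,-.2554,.097],[.5307,-.2624,.097],[.5901,-.2554,.02],[.5307,-.2624,.02]]))
E
```

```text
tcp [318.4698 244.2247] crop [355.4093 432.6741]
tip [318.6086 231.5808] crop [355.8258 394.7423]
back [318.1822 270.4381] crop [354.5467 511.3143]
far-mid-front? (array([ 0.5948, -0.2556,  0.0688]), np.float64(0.001440684656025211))
[[352.9659 265.0682]
 [353.6341 397.1818]
 [354.2511 517.7271]
 [355.122  191.6865]]
397.2000128187858 [[452.1624 248.3051]
 [442.3479 265.2418]
 [445.5487 270.5698]
 [435.9802 287.5185]]
```

```bash
python3 - <<'E'
from h import *
import pickle
np.set_printoptions(precision=4,suppress=True)
s,t=pickle.load(open('x2.pkl','rb'));s0,t0=pickle.load(open('x.pkl','rb'));w3=pickle.load(open('w3.pkl','rb'))
for c in(w3,t0,t):print(c['eye'],c['rotation'],c['K'][:2,2],c['k1'])
st=readout.read_state();print(st['eef_pos'],st['joint_positions'])
# rack front corners: same physical points
a=[(220+292/4,210/4),(220+528/4,174/4)];b=[(200+240/3,100+112/3),(200+470/3,100+109/3)]
for i in(0,1):print(two(w3,a[i],t,b[i]))
E
```

```text
[ 0.5387 -0.25    0.3841] [-0.1038 -0.6985  0.7004  0.1043] [320.07   197.5294] -0.026293562417599562
[ 0.6382 -0.2514  0.2561] [ 0.1094  0.7385 -0.6582 -0.0974] [320.07   197.5294] -0.026293562417599562
[ 0.6381 -0.2514  0.2764] [ 0.1092  0.7385 -0.6582 -0.0972] [320.07   197.5294] -0.026293562417599562
[ 0.5604 -0.2594  0.1146] [-0.1177  0.3538 -0.2614 -0.0002 -0.9556  1.8028]
(array([ 0.6058, -0.2154, -0.024 ]), np.float64(0.0011687546097703277))
(array([ 0.6157, -0.2903, -0.0226]), np.float64(0.0006470677849937236))
```

I misread my own crop: its vertical scale is 2.4, not 3. With the correct scale the plate and rack are where I measured them. What remains is where the fingertips really are, so I'll take one contrast-enhanced zoom with the predicted tip marked.

```bash
python3 - <<'E'
from h import *
import pickle
s,t=pickle.load(open('x2.pkl','rb'));s0,t0=pickle.load(open('x.pkl','rb'))
st=readout.read_state();r=rot(st['tcp_rot'])
o=[]
for c,z in((t0,.0945),(t,.1148)):
  I=c['img'][170:270,270:370,::-1].astype(float);I=(255*(I/255)**.5).astype(np.uint8)
  I=cv2.resize(I,(400,400),interpolation=cv2.INTER_NEAREST)
  for dx,dy,dz,col in((.0095,.006,.019,(0,0,255)),(.0095,-.006,.019,(0,0,255)),(.0095,0,0,(0,255,0)),(.0095,0,-.024,(255,0,255))):
    q=proj(c,np.array([.5604,-.2594,z])+r.apply([dx,dy,dz]))[0];q=((q-[270,170])*4).astype(int);cv2.circle(I,tuple(int(v) for v in q),3,col,-1)
  o.append(I)
cv2.imwrite('pics/z.png',np.hstack(o))
E
```

```text
(no output)
```

View pics/z.png

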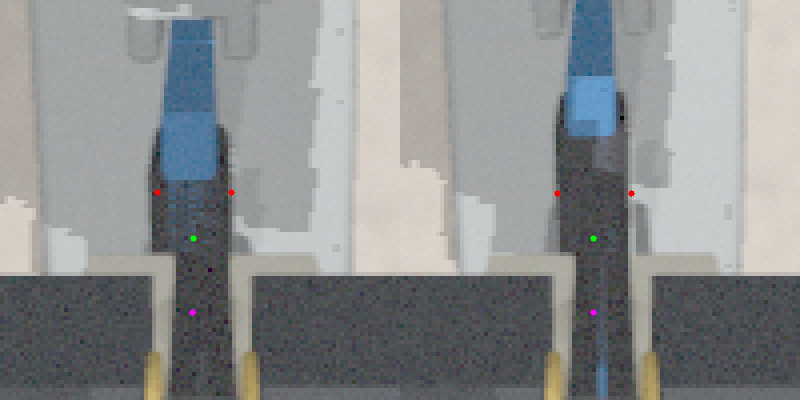

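The zoom shows shut black pads ending about at the bar's top (left crop y≈240, x 175–230), with no finger beside the bar. So the tips closed just above the plate. I'll reopen and go lower, to TCP z≈0.074, which is still above the channels.

```bash
python3 -m crank '[[0,0,0.015,0,0,0,0.05],[0,0,0.015,0,0,0,0.05],[0,0,0.015,0,0,0,0.05],[0,0,0.015,0,0,0,0.05],[0,0,-0.02,0,0,0,0.05],[0,0,-0.03,0,0,0,0.05],[0,0,-0.04,0,0,0,0.05],[0,0,-0.04,0,0,0,0.05]]'
```

```text
time: 6.1
eef_pos: [0.5597, -0.2593, 0.0733]
tcp_rot: [-0.0, 0.998, 0.057, -0.001]
ft_force: [0.3, -1.0, -0.0]
width: 0.0498
grasp_force: 0.0
```

```bash
python3 -m crank '[[0,0,0,0,0,0,0.0],[0,0,0,0,0,0,0.0],[0,0,0,0,0,0,0.0],[0,0,0,0,0,0,0.0],[0,0,0,0,0,0,0.0],[0,0,0,0,0,0,0.0]]'
```

```text
time: 6.7
eef_pos: [0.5607, -0.2595, 0.075]
tcp_rot: [0.0, 0.998, 0.057, 0.0]
ft_force: [-1.1, -0.1, 2.1]
width: 0.012
grasp_force: 29.9
```

Gripped, with width 12 mm and force 30 N. Lift straight up.

```bash
python3 -m crank '[[0,0,0.01,0,0,0,0],[0,0,0.025,0,0,0,0],[0,0,0.04,0,0,0,0],[0,0,0.06,0,0,0,0],[0,0,0.08,0,0,0,0],[0,0,0.09,0,0,0,0],[0,0,0.09,0,0,0,0],[0,0,0.09,0,0,0,0]]'; python3 - <<'E'
from h import *
s=cams.capture("scene")
m=mask(s['img'],(100,150,40),(125,255,255));print(np.argwhere(m[180:320,400:500]).mean(0)+[180,400])
st=readout.read_state();print(st['eef_pos'],st['ft_force'],st['width'])
E
```

```text
time: 7.5
eef_pos: [0.5602, -0.2593, 0.1641]
tcp_rot: [-0.0, 0.998, 0.057, -0.0]
ft_force: [0.9, 0.4, -0.9]
width: 0.0117
grasp_force: 29.9
[246.03409091 449.48863636]
[ 0.55990991 -0.25922422  0.16365394] [-0.96167749  0.20825699 -0.55044978] 0.011501275981165262
```

```bash
python3 -m crank '[[-0.01,0.03,0,0,0,-0.02,0],[-0.03,0.07,0,0,0,-0.06,0],[-0.04,0.11,0,0,0,-0.1,0],[-0.06,0.15,0,0,0,-0.14,0],[-0.07,0.19,0,0,0,-0.17,0],[-0.08,0.22,0,0,0,-0.192,0],[-0.088,0.245,0,0,0,-0.192,0],[-0.092,0.258,0,0,0,-0.192,0],[-0.092,0.258,0,0,0,-0.192,0],[-0.092,0.258,0,0,0,-0.192,0]]'; python3 - <<'E'
from h import *
import pickle
t=cams.capture("wrist");s=cams.capture("scene");pickle.dump((s,t),open('x3.pkl','wb'))
st=readout.read_state();print(st['eef_pos'],np.degrees(rot(st['tcp_rot']).as_matrix()[:2,0]))
S=s['img'][195:270,275:375,::-1];p=proj(t,[.4685,-.001,.1])[0];print(p)
T=t['img'][90:240,220:420,::-1]
cv2.imwrite('pics/s4.png',np.hstack([cv2.resize(S,(400,300),interpolation=cv2.INTER_CUBIC),cv2.resize(T,(400,300),interpolation=cv2.INTER_CUBIC)]))
E
```

```text
time: 8.55
eef_pos: [0.4682, -0.0015, 0.1641]
tcp_rot: [0.0, 0.999, -0.038, -0.001]
ft_force: [0.1, 1.1, -1.9]
width: 0.0115
grasp_force: 29.9
[ 0.46847823 -0.00202719  0.16418597] [57.12020681 -4.48171447]
[318.1473272  209.02459506]
```

View pics/s4.png

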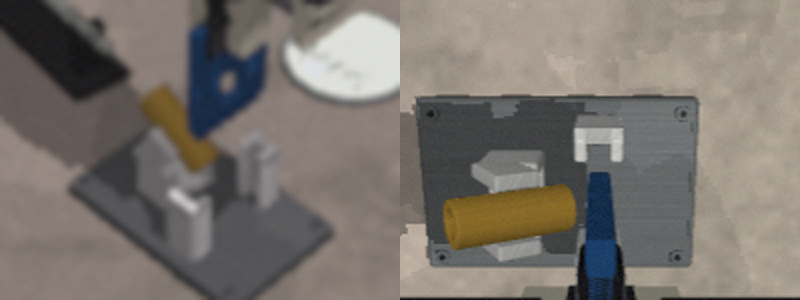

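The plate hangs level over the slot with the yaw matched: the base's far edge is level in the wrist view, and the channel at (598,140) lines up with the plate at (600,200). I'll do one numeric refinement from the channel's white top face.

```bash
python3 - <<'E'
from h import *
import pickle
np.set_printoptions(precision=4,suppress=True)
s,t=pickle.load(open('x3.pkl','rb'))
I=t['img'];g=I[140:175,295:345].min(2);m=(g>205).astype(np.uint8)
k,l,st,cc=cv2.connectedComponentsWithStats(m);i=1+st[1:,4].argmax();print(st[i],cc[i])
for r in range(35):
    x=np.where(l[r]==i)[0]
    if len(x):print(r+140,295+x.min(),295+x.max(),len(x),end=' | ')
# base corners numeric: far edge
print()
c=onz(t,[(220+418/2-200,90+97/2),(220+697/2-200,90+98/2)],.012);d=c[0]-c[1];print(c,np.linalg.norm(d),np.degrees(np.arctan2(-d[0],d[1])))
y0=I[90:240,220:420];b=mask(y0,(100,120,40),(125,255,255))
for r in(88,95,105,115):
    x=np.where(b[r])[0];print(r+90,(220+x.min(),220+x.max()) if len(x) else None)
E
```

```text
[14 20  2  1  2] [14.5 20. ]
160 309 310 2 | 
[[ 0.523   0.0888  0.012 ]
 [ 0.5113 -0.0566  0.012 ]] 0.14588899269139216 -4.608841047865454
178 (np.int64(315), np.int64(324))
185 (np.int64(314), np.int64(325))
195 (np.int64(314), np.int64(325))
205 (np.int64(313), np.int64(326))
```

```bash
python3 - <<'E'
from h import *
import pickle
np.set_printoptions(precision=4,suppress=True)
s,t=pickle.load(open('x3.pkl','rb'))
g=t['img'].min(2).astype(int)
for r in range(146,174,3): print(r,g[r,302:338:1])
u=np.array([np.cos(np.radians(-4.4)),np.sin(np.radians(-4.4))]);n=np.array([-u[1],u[0]])
for p in((306.5,156),(331.5,156),(319,156)):
    q=onz(t,[p],.058)[0,:2];print(q,(q-[.4685,-.0011])@n,(q-[.4685,-.0011])@u)
E
```

```text
146 [ 62  65  60  67  62  63  64  61  66  62  66  64  70  68  66  67  85 101
 104  98  97 102 100  98  99 101 102 113 106 109 112 109 112 109 110 111]
149 [ 68  64  68  65  64  72  95 115 118 119 119 116 114 113 116 118 115 118
 116 114 114 115 115 113 114 114 113 130 132 112 110 111 111 111 113 110]
152 [ 66  67  65  66  68  91 119 119 116 117 116 117 113 114 112 116 115 115
 114 114 120 113 113 114 113 113 113 114 117 116 112 113 111 111 109 113]
155 [ 64  63  64  61  90 158 193 190 189 188 181 169 168 165 171 169 171 171
 169 171 171 169 166 174 186 194 193 186 175 146 108 111 108 111 112 111]
158 [ 63  59  63  65  84 149 188 185 190 187 177 163 166 170 169 165 167 168
 169 167 164 164 166 179 188 185 188 189 190 160 108 112 112 114 113 112]
161 [ 59  63  62  66  83 143 192 198 200 201 182 166 168 165 164 167 164 165
 161 159 165 168 165 171 188 195 196 191 188 160 109 107 105 109 111 110]
164 [ 64  68  64  64  80 141 182 189 190 187 164 118  90  99 104 103 103 105
 103 104 102 102 101 139 185 191 191 187 176 141 112 113 111 109 112 114]
167 [ 67  66  65  59  71 136 183 195 193 191 177 137  98  99  97  97 100 100
  98 100  99  97 101 143 185 194 194 194 179 141 102 108 106 107 109 107]
170 [ 63  64  62  63  63  97 147 168 168 173 149 106  99 102 105 101 102 104
 103 104 103 102 103 120 152 170 170 172 150 106 102 100 105 110 112 109]
173 [ 63  64  66  62  61  60  60  61  63  62  60  81  98 102  98  99 101 101
 100  99 102  98  98  99  99  96 100  98  97  97 101  97 101  94  99 100]
[0.5054 0.0069] 0.010843484593044982 0.036202114446342776
[ 0.5037 -0.0156] -0.011795712024064578 0.036215404742788414
[ 0.5046 -0.0044] -0.0004759929230401325 0.03620698937936944
```

Aligned to within about 1 mm, so I'll descend and watch the force.

```bash
python3 -m crank '[[0,0,-0.02,0,0,0,0],[0,0,-0.04,0,0,0,0],[0,0,-0.05,0,0,0,0],[0,0,-0.055,0,0,0,0],[0,0,-0.06,0,0,0,0],[0,0,-0.06,0,0,0,0]]'
```

```text
time: 9.25
eef_pos: [0.4684, -0.0017, 0.1044]
tcp_rot: [0.0, 0.999, -0.039, -0.0]
ft_force: [-0.3, -0.5, -1.2]
width: 0.0116
grasp_force: 30.0
```

```bash
python3 -m crank '[[0,0,-0.006,0,0,0,0],[0,0,-0.012,0,0,0,0],[0,0,-0.018,0,0,0,0],[0,0,-0.024,0,0,0,0],[0,0,-0.027,0,0,0,0],[0,0,-0.029,0,0,0,0],[0,0,-0.029,0,0,0,0]]'; python3 -c "
from plant import readout as r
s=r.read_state();print(s['eef_pos'],s['ft_force'])"
```

```text
time: 9.95
eef_pos: [0.4685, -0.0015, 0.0754]
tcp_rot: [0.0, 0.999, -0.039, -0.0]
ft_force: [0.0, -0.4, -1.5]
width: 0.0119
grasp_force: 30.0
[ 0.46845424 -0.00149381  0.07540378] [ 0.04407545 -0.43633852 -1.54826046]
```

```bash
python3 -m crank '[[0,0,-0.001,0,0,0,0],[0,0,-0.002,0,0,0,0],[0,0,-0.003,0,0,0,0],[0,0,-0.003,0,0,0,0]]'
```

```text
time: 10.35
eef_pos: [0.4693, -0.0014, 0.0748]
tcp_rot: [-0.0, 0.999, -0.038, 0.001]
ft_force: [-7.8, 0.8, 20.3]
width: 0.0117
grasp_force: 30.0
```

The plate has bottomed: the z stop matches the rack height and the force is +20 N. Ease off, open a little, and rise.

```bash
python3 -m crank '[[0,0,0.002,0,0,0,0],[0,0,0.002,0,0,0,0.022],[0,0,0.002,0,0,0,0.024],[0,0,0.002,0,0,0,0.024],[0,0,0.01,0,0,0,0.024],[0,0,0.03,0,0,0,0.024],[0,0,0.06,0,0,0,0.03],[0,0,0.1,0,0,0,0.05],[0,0,0.14,0,0,0,0.08],[0,0,0.14,0,0,0,0.08]]'; python3 - <<'E'
from h import *
import pickle
np.set_printoptions(precision=4,suppress=True)
t=cams.capture("wrist");s=cams.capture("scene");pickle.dump((s,t),open('x5.pkl','wb'))
st=readout.read_state();print(st['eef_pos'],st['width'])
for c in(s,t):
    m=mask(c['img'],(105,150,40),(122,255,255));q=proj(c,[.4685,-.0015,.097])[0];print('exp centre',q)
    x,y=int(q[0]),int(q[1]);w=m[max(0,y-45):y+45,x-45:x+45];a=np.argwhere(w)
    if len(a):print(a.min(0)+[y-45,x-45],a.max(0)+[y-45,x-45])
    for h in(.097,.107):print(h,proj(c,[[.4685+d*.997*.03,-.0015-d*.03*.077,h] for d in(1,-1)]))
E
```

```text
time: 11.35
eef_pos: [0.4717, -0.0009, 0.2187]
tcp_rot: [-0.001, 0.999, -0.038, 0.005]
ft_force: [-0.5, -0.3, -0.0]
width: 0.0483
grasp_force: 0.0
[ 0.4689 -0.0012  0.2139] 0.0565233262876461
exp centre [331.1772 225.6997]
[231 324] [250 338]
0.097 [[339.7576 219.6936]
 [322.3027 231.911 ]]
0.107 [[339.8574 216.6728]
 [322.2871 228.8695]]
exp centre [320.2793 194.4567]
[159 317] [221 325]
0.097 [[320.3134 164.6038]
 [320.2469 222.6573]]
0.107 [[320.2908 166.463 ]
 [320.2234 226.307 ]]
```

The plate is home: its back top edge is at row 221 against 222.7 expected for z=0.097. Next is the rod. I'll turn the tool so its x points toward the tip and take a close measurement.

```bash
python3 -m crank '[[0.09,0.36,0,0,0,-1.704,0.08],[0.09,0.36,0,0,0,-1.704,0.08],[0.09,0.36,0,0,0,-1.704,0.08],[0.09,0.36,0,0,0,-1.704,0.08],[0.09,0.36,0,0,0,-1.704,0.08],[0.09,0.36,0,0,0,-1.704,0.08],[0.09,0.36,0,0,0,-1.704,0.08],[0.09,0.36,0,0,0,-1.704,0.08],[0.09,0.36,0,0,0,-1.704,0.08],[0.09,0.36,0,0,0,-1.704,0.08],[0.09,0.36,0,0,0,-1.704,0.08],[0.09,0.36,0,0,0,-1.704,0.08]]'; python3 - <<'E'
from h import *
import pickle
np.set_printoptions(precision=4,suppress=True)
t=cams.capture("wrist");pickle.dump(t,open('x6.pkl','wb'))
st=readout.read_state();M=rot(st['tcp_rot']).as_matrix();print(st['eef_pos'],st['joint_positions'],np.degrees(np.arctan2(M[1,0],M[0,0])))
print('pred',proj(t,[[.5457,.2873,.045],[.5134,.1371,.045]]))
m=mask(t['img'],(5,180,100),(16,255,255))
k,l,s,cc=cv2.connectedComponentsWithStats(m)
for i in 1+np.argsort(-s[1:,4])[:2]:
    print(cc[i],s[i]);pts=np.argwhere(l==i)[:,::-1].astype(np.float32);print(cv2.minAreaRect(pts))
    for r in range(s[i][1]+3,s[i][1]+s[i][3]-2,8):
        x=np.where(l[r]==i)[0];print(r,x.min(),x.max(),end=' | ')
g=t['img'].astype(int)
E
```

```text
time: 12.65
eef_pos: [0.5578, 0.3581, 0.2105]
tcp_rot: [-0.002, -0.627, 0.779, -0.0]
ft_force: [0.3, 0.5, -1.0]
width: 0.0803
grasp_force: 0.0
[0.5579 0.358  0.2106] [ 0.8639  0.3488 -0.0326 -0.0004 -1.1928 -1.0824] -102.53043081346155
pred [[316.5477 115.9985]
 [315.371  -53.1521]]
[316.0101 115.1962] [309  80  15  71 887]
((315.9443664550781, 114.99293518066406), (70.13401794433594, 13.188815116882324), 89.09062194824219)
83 309 322 | 91 309 322 | 99 310 322 | 107 310 322 | 115 310 322 | 123 310 322 | 131 310 322 | 139 310 322 | 147 310 323 |
```

```bash
python3 - <<'E'
from h import *
import pickle
np.set_printoptions(precision=4,suppress=True)
t=pickle.load(open('x6.pkl','rb'))
p=onz(t,[(316,79.5),(316.5,150.5)],.054);d=p[1]-p[0];print(p,np.linalg.norm(d),np.degrees(np.arctan2(d[1],d[0])))
print(readout.read_state()['eef_pos'])
E
```

```text
[[0.5384 0.2523 0.054 ]
 [0.5534 0.322  0.054 ]] 0.07131899626774121 77.84380263547895
[0.5579 0.358  0.2106]
```

The measurement is consistent: length 71 mm, yaw 77.8°. The grip point is (0.5455, 0.2852). Go above it, then down with the jaws at 40 mm to stay clear of the ring.

```bash
python3 -m crank '[[-0.0124,-0.0728,-0.09,0,0,0.006,0.04],[-0.0124,-0.0728,-0.09,0,0,0.006,0.04],[-0.0124,-0.0728,-0.09,0,0,0.006,0.04],[-0.0124,-0.0728,-0.09,0,0,0.006,0.04],[-0.0124,-0.0728,-0.09,0,0,0.006,0.04],[-0.0124,-0.0728,-0.09,0,0,0.006,0.04]]'; python3 -c "
from h import *
s=readout.read_state();M=rot(s['tcp_rot']).as_matrix();print(s['eef_pos'],s['width'],M)"
```

```text
time: 13.3
eef_pos: [0.5469, 0.2868, 0.1234]
tcp_rot: [0.001, -0.631, 0.775, -0.0]
ft_force: [-0.2, -0.1, 1.0]
width: 0.0412
grasp_force: 0.0
[0.54689539 0.28675413 0.12344964] 0.04121711837026522 [[-2.02463610e-01 -9.79289035e-01  1.21390989e-03]
 [-9.79289257e-01  2.02464634e-01  7.89106568e-04]
 [-1.01853723e-03 -1.02900355e-03 -9.99998952e-01]]
```

```bash
python3 -m crank '[[0,0,-0.04,0,0,0,0.04],[0,0,-0.07,0,0,0,0.04],[0,0,-0.086,0,0,0,0.04],[0,0,-0.086,0,0,0,0.04],[0,0,-0.086,0,0,0,0.0],[0,0,-0.086,0,0,0,0.0],[0,0,-0.086,0,0,0,0.0],[0,0,-0.086,0,0,0,0.0],[0,0,-0.086,0,0,0,0.0],[0,0,-0.086,0,0,0,0.0]]'
```

```text
time: 14.3
eef_pos: [0.5467, 0.2862, 0.0377]
tcp_rot: [0.001, -0.631, 0.776, -0.0]
ft_force: [-1.7, -0.2, 6.5]
width: 0.0138
grasp_force: 30.0
```

Gripped at 13.8 mm width. Lift straight up, then measure the rod in the hand.

```bash
python3 -m crank '[[0,0,0.0,0,0,0,0],[0,0,0.02,0,0,0,0],[0,0,0.04,0,0,0,0],[0,0,0.07,0,0,0,0],[0,0,0.1,0,0,0,0],[0,0,0.13,0,0,0,0],[0,0,0.15,0,0,0,0],[0,0,0.15,0,0,0,0],[0,0,0.15,0,0,0,0]]'; python3 - <<'E'
from h import *
import pickle
np.set_printoptions(precision=4,suppress=True,linewidth=200)
t=cams.capture("wrist");s=cams.capture("scene");p=cams.capture("top");pickle.dump((s,t,p),open('x7.pkl','wb'))
st=readout.read_state();e=st['eef_pos'];r=rot(st['tcp_rot']);print(e,st['width'],st['ft_force'],r.as_matrix()[:,0],r.as_matrix()[:,2])
# predicted rod points if rod axis is dz above TCP
for dz in(0,.01):
  for n,x in(('rear',-.038),('front',.034),('collar',.04),('tip',.15)):
    P=e+r.apply([x,0,-dz]);print(dz,n,proj(t,P)[0],proj(s,P)[0],proj(p,P)[0])
m=mask(t['img'],(5,180,100),(16,255,255))
k,l,q,cc=cv2.connectedComponentsWithStats(m);i=1+q[1:,4].argmax();print(q[i],cc[i])
for y in range(0,260,10):
    print(y,t['img'][y,296:340:2].mean(1).astype(int))
for n,c in(('s',s),('p',p)):
    m=mask(c['img'],(4,180,100),(16,255,255));k,l,q,cc=cv2.connectedComponentsWithStats(m);i=1+q[1:,4].argmax();print(n,q[i],cc[i])
E
```

```text
time: 15.2
eef_pos: [0.5459, 0.2856, 0.1866]
tcp_rot: [0.0, -0.631, 0.776, 0.0]
ft_force: [-0.9, -0.5, -1.5]
width: 0.0138
grasp_force: 30.0
[0.5455 0.2852 0.1853] 0.013567957929762604 [ 0.3413 -0.5431 -1.1124] [-0.2038 -0.979   0.0017] [-0.0019 -0.0014 -1.    ]
0 rear [319.9151 298.3486] [262.3441 134.7811] [241.0428 194.6047]
0 front [319.9767 190.5613] [276.0317 145.648 ] [265.3902 199.0024]
0 collar [319.9825 180.3217] [277.2245 146.5951] [267.4215 199.3693]
0 tip [320.1165 -49.9724] [300.6844 165.222 ] [304.7443 206.1144]
0.01 rear [319.866  308.4181] [261.991  131.6641] [240.2988 194.1304]
0.01 front [319.9244 195.5947] [275.7444 142.4631] [264.8712 198.5682]
0.01 collar [319.9301 184.789 ] [276.9434 143.4045] [266.9213 198.9385]
0.01 tip [320.0619 -61.5539] [300.5326 161.9285] [304.5893 205.745 ]
[ 307  199   27   71 1784] [320.0947 233.9204]
0 [135 136 135 134 136 137 137 129 135 160 172 184 196 209 190 177 160 138 109 143 139 138]
10 [137 136 135 137 139 139 143  92 130 161 175 185 198 209 191 176 162 133  52 141 138 138]
20 [142 140 138 142 142 138 140 133 133 160 176 184 2
[... 1582 characters left out ...]
187 191 189 187 190 180 174 167 162 157 153 145]
200 [143 141  39  36  41  37  68 111 116 113  85  87  88 109 122 115 116  89  86  39  38  36]
210 [146 145  62  38  37  32  87 114 119 120 120 119 120 120 119 118 119 111  95  35  30  33]
220 [142 137 140 140 138 133  95 113 120 121 120 120 119 120 118 119 118 112  93 135 157 155]
230 [142 141 141 141 142 146  99 115 119 120 120 120 118 119 119 119 118 111  90 144 154 154]
240 [ 90  89  78   6  18  19  77 113 119 122 120 119 119 118 118 119 118 109  86  19  22  18]
250 [ 90  84  22  10  17  21  50  98 118 121 119 118 109 119 119 118 117 111  75  25  17  18]
s [453 203  20   7  84] [462.6905 206.1071]
p [398 121  20  19 294] [407.5442 129.6361]
```

The rod is held straight: the shaft runs along columns 312–331 from row 0 to row 180. Now I'll measure the brass tube's axis from the stored views and work out the insertion pose.

```bash
cat > ins.py <<'E'
from h import *
import sys
np.set_printoptions(precision=4,suppress=True,linewidth=160)
yaw=np.radians(-4.5);yh=np.array([-np.sin(yaw),np.cos(yaw),0]);xh=np.array([np.cos(yaw),np.sin(yaw),0]);O=np.array([.4687,-.0014,0])
M=O+.065*yh+[0,0,.0795];a=np.cos(np.pi/6)*yh+[0,0,.5];rz=-.5*yh+[0,0,np.cos(np.pi/6)]
G=.041;DZ=.0073
def target(s):
    return M+(s+G)*a-DZ*rz, R.from_matrix(np.c_[-a,-xh,-rz] if np.linalg.det(np.c_[-a,-xh,-rz])>0 else np.c_[-a,xh,-rz])
def delta(s):
    st=readout.read_state();p,q=target(s);r=rot(st['tcp_rot']);return p-st['eef_pos'],(q*r.inv()).as_rotvec(),st['eef_pos']
E
python3 - <<'E'
from ins import *
import pickle
print('mouth',M,'a',a);print(delta(.14))
L=lambda f:pickle.load(open(f,'rb'))
w1=L('w1.pkl');w2=L('w2.pkl');s5,t5=L('x5.pkl');s3,t3=L('x3.pkl')
cand={'w1':w1,'w2':w2,'s5':s5,'t3':t3,'t5':t5}
for n,c in cand.items():
    q=proj(c,[M,M-.057*a]);m=mask(c['img'],(15,150,60),(27,255,255))
    k,l,st,cc=cv2.connectedComponentsWithStats(m)
    i=min(range(1,k),key=lambda i:np.linalg.norm(cc[i]-q.mean(0))+(1e3 if st[i][4]<60 else 0))
    print(n,'pred mouth,end',q.ravel(),'mid',q.mean(0),'seen',cc[i],st[i],cv2.minAreaRect(np.argwhere(l==i)[:,::-1].astype(np.float32)))
E
```

```text
mouth [0.4738 0.0634 0.0795] a [0.0679 0.8634 0.5   ]
(array([-0.0591, -0.0619, -0.0216]), array([ 0.5202, -0.0758,  0.1234]), array([0.5455, 0.2852, 0.1853]))
w1 pred mouth,end [430.2118 223.212  459.2608 217.633 ] mid [444.7363 220.4225] seen [444.8539 221.3238] [425 211  42  22 664] ((445.36541748046875, 220.82693481445312), (17.846567153930664, 41.96884536743164), 78.69007110595703)
w2 pred mouth,end [278.1726 133.3813 326.0973 134.7629] mid [302.135  134.0721] seen [302.1536 134.9272] [ 275  123   56   23 1126] ((302.4999694824219, 134.0), (54.99999237060547, 21.999996185302734), -0.0)
s5 pred mouth,end [312.7218 217.9676 326.5353 235.8784] mid [319.6285 226.923 ] seen [317.3133 223.8434] [311 218  13  14  83] ((317.5, 224.0), (13.435027122497559, 6.363960266113281), 45.0)
t3 pred mouth,end [244.1961 200.8915 302.5974 192.0837] mid [273.3968 196.4876] seen [273.8198 197.483 ] [ 242  182   66   33 1526] ((274.5946044921875, 197.0675811767578), (24.988645553588867, 65.59519958496094), 80.53767395019531)
t5 pred mouth,end [258.5212 189.5999 306.6078 183.3745] mid [282.5645 186.4872] seen [282.9538 187.2452] [ 257  175   54   26 1040] ((283.4153747558594, 187.32308959960938), (20.34169578552246, 53.83107376098633), 82.87498474121094)
```

Predicted and seen tube positions agree to within 1 px in four views; I'm shifting x by −0.5 mm. Move to the pre-insertion pose.

```bash
sed -i 's/\.4687,/.4682,/' ins.py; python3 -m crank '[[-0.015,-0.015,0,0.13,-0.019,0.031,0],[-0.03,-0.03,-0.005,0.26,-0.038,0.062,0],[-0.045,-0.045,-0.01,0.39,-0.057,0.093,0],[-0.0596,-0.0619,-0.0216,0.5202,-0.0758,0.1234,0],[-0.0596,-0.0619,-0.0216,0.5202,-0.0758,0.1234,0],[-0.0596,-0.0619,-0.0216,0.5202,-0.0758,0.1234,0],[-0.0596,-0.0619,-0.0216,0.5202,-0.0758,0.1234,0],[-0.0596,-0.0619,-0.0216,0.5202,-0.0758,0.1234,0]]'; python3 - <<'E'
from ins import *
import pickle
t=cams.capture("wrist");s=cams.capture("scene");p=cams.capture("top");pickle.dump((s,t,p),open('x8.pkl','wb'))
print(delta(.14))
for n,c in(('w',t),('s',s),('t',p)):
    print(n,'tip,collar,mouth',proj(c,[M+.03*a,M+.14*a,M]).ravel())
q=proj(t,[M+.03*a,M+.14*a,M]);v=t['img'].min(2).astype(int)
for r in range(0,200,10):print(r,v[r,300:342:2])
E
```

```text
time: 16.15
eef_pos: [0.4867, 0.2243, 0.1649]
tcp_rot: [0.191, -0.656, 0.709, 0.175]
ft_force: [1.1, 0.0, -0.9]
width: 0.0139
grasp_force: 30.0
(array([-0.0006, -0.0014, -0.0013]), array([-0.0011,  0.0015, -0.0011]), array([0.4865, 0.2247, 0.165 ]))
w tip,collar,mouth [ 321.1365  -64.8107  320.5352  179.3715  321.3379 -148.3128]
s tip,collar,mouth [305.4214 208.7734 279.7399 175.4615 312.5892 218.0696]
t tip,collar,mouth [321.9882 221.3775 290.0624 218.5019 330.1934 222.1178]
0 [161 159 164 165 162 154 155 184 197 208 216 218 203 194 176 155 127 162 166 165 163]
10 [150 163 162 162 163 110 151 180 198 209 219 219 207 193 178 151  80 164 163 165 167]
20 [148 152 152 153 154 151 155 182 198 209 200 205 199 193 175 154 131 162 168 164 162]
30 [ 39  37  34  77 154 141 155 185 197 207 219 221 206 194 177 152 148 167 168 168 166]
40 [ 41  34  30 102 156 144 103  92  70  72  61  65  64  73  85  89 142 165 163 165 164]
50 [ 46  35  27 153 154 153 156 185 199 208 220 222 206 192 175 146 145 163 163 163 162]
60 [ 39  31  92 151 164 135 140 185 201 209 218 222 206 194 176 137 125 166 168 164 16
[... 469 characters left out ...]
9 106 108 116 124 130 130 132 132 125 121 110  95 107 108 102 102 103]
130 [108 110 107 108 106 103 114 125 131 134 134 131 124 119 104  94  97  99 100 102 101]
140 [107 108 105 106 103 104 113 125 133 133 133 132 126 117 108  93  96  96  99  98 100]
150 [104 101  98  94  95  91 113 128 132 133 134 129 127 116 107  92  93  91  90  92  98]
160 [108 102  98 102  97  91 110 125 128 132 132 134 121 119 104  92  97  95  98  92  92]
170 [110 109 112 108 109 107 115 123 133 131 134 129 121 116 104  96  94  97  97 100  99]
180 [ 94  87  88  86  85  86 116 125 130 133 132 129 124 116 102  86  86  86  87  90  96]
190 [117 119 124 125 131 128 124 130 137 133 132 132 134 129 125 122 119 117 113 113 101]
```

```bash
python3 - <<'E'
from ins import *
import pickle
s,t,p=pickle.load(open('x8.pkl','rb'))
p0,q0=target(.14);st=readout.read_state();e=st['eef_pos'];r=rot(st['tcp_rot'])
ax=lambda d:e+r.apply([G+d,0,-DZ])   # actual predicted axis point, d ahead of collar
for n,c in(('s',s),('t',p)):
    I=cv2.GaussianBlur(c['img'],(0,0),.6).astype(np.float32)
    u=proj(c,ax(.1))[0]-proj(c,ax(.0))[0];L=np.linalg.norm(u);u/=L;v=np.array([-u[1],u[0]]);print(n,'dir',u,'len px',L,'tip',proj(c,ax(.11))[0])
    for d in(.01,.03,.05,.07,.085,.1,.106,.112,.118):
        o=proj(c,ax(d))[0];k=np.arange(-7,7.5,1)
        P=(o+k[:,None]*v).astype(np.float32);print(d,cv2.remap(I,P[None,:,0],P[None,:,1],1)[0].mean(1).astype(int))
E
```

```text
s dir [0.6113 0.7914] len px 38.165235431390855 tip [305.2062 208.0176]
0.01 [134 134 134 134 128 117 106 100 100 110 121 127 125 120 104]
0.03 [137 136 136 136 132 123 110 100  94  90  89  87  83  72  54]
0.05 [138 136 117  93  85  96 102 101  96  90  87  82  68  48  34]
0.07 [135 136 136 136 135 138 140 133 119 111 108  92  62  40  31]
0.085 [128 128 128 127 128 132 140 137 117  88  62  46  36  31  27]
0.1 [127 128 128 128 128 136 146 146 121  82  48  30  26  26  27]
0.106 [129 129 128 127 127 132 141 138 113  76  46  33  30  29  29]
0.112 [126 125 126 127 127 128 129 122 100  67  45  36  36  36  37]
0.118 [126 127 127 127 126 126 125 114  89  59  41  36  38  39  42]
t dir [0.9961 0.0882] len px 29.293727704619798 tip [321.5133 221.1001]
0.01 [98 99 99 99 99 99 99 99 98 98 95 89 80 75 73]
0.03 [169 162 153 147 141 135 130 125 121 118 114 112 110 107 105]
0.05 [ 78  80  87  96 104 114 124 131 137 143 148 152 156 155 151]
0.07 [99 99 99 99 99 99 98 97 96 95 94 94 93 92 90]
0.085 [99 99 99 99 98 97 97 96 95 95 94 93 92 90 89]
0.1 [99 99 99 98 98 97 96 96 95 94 93 92 91 89 87]
0.106 [99 98 98 98 98 97 96 95 94 94 93 92 90 89 87]
0.112 [99 98 98 98 97 97 96 95 94 93 92 91 90 88 86]
0.118 [99 99 98 97 97 97 96 95 94 93 92 90 89 87 85]
```

The scene profile shows the shaft on its predicted line to within about 1 mm, and the tip ends between 106 and 112 mm as expected. Enter the mouth slowly.

```bash
python3 -m crank '[[-0.0006,-0.0014,-0.0013,-0.001,0.001,-0.001,0],[-0.0013,-0.01,-0.0063,-0.001,0.001,-0.001,0],[-0.002,-0.0187,-0.0113,-0.001,0.001,-0.001,0],[-0.0026,-0.0273,-0.0163,-0.001,0.001,-0.001,0],[-0.0033,-0.0359,-0.0213,-0.001,0.001,-0.001,0],[-0.0033,-0.0359,-0.0213,-0.001,0.001,-0.001,0],[-0.0033,-0.0359,-0.0213,-0.001,0.001,-0.001,0]]'; python3 - <<'E'
from ins import *
print(delta(.10),readout.read_state()['ft_force'],readout.read_state()['moment'])
E
```

```text
time: 17.0
eef_pos: [0.4835, 0.1874, 0.1436]
tcp_rot: [0.191, -0.655, 0.71, 0.176]
ft_force: [0.4, 0.8, -1.2]
width: 0.0135
grasp_force: 30.0
(array([-0.0003,  0.0013,  0.0001]), array([-0.0006,  0.0002,  0.0028]), array([0.4835, 0.1874, 0.1436])) [ 0.4385  0.7981 -1.2495] [-1.7041  0.1227 -0.0121]
```

```bash
python3 -m crank '[[-0.0007,-0.0075,-0.005,0,0,0.001,0],[-0.0014,-0.016,-0.01,0,0,0.002,0],[-0.002,-0.0247,-0.015,0,0,0.003,0],[-0.0029,-0.0333,-0.02,0,0,0.003,0],[-0.0029,-0.0333,-0.02,0,0,0.003,0]]'; python3 - <<'E'
from ins import *
print(delta(.06),readout.read_state()['ft_force'],readout.read_state()['moment'])
E
```

```text
time: 17.5
eef_pos: [0.4799, 0.1534, 0.1227]
tcp_rot: [0.19, -0.656, 0.709, 0.176]
ft_force: [0.8, 0.4, -1.4]
width: 0.0137
grasp_force: 30.0
(array([0.0006, 0.0009, 0.001 ]), array([-0.0001, -0.0012, -0.0002]), array([0.4799, 0.1534, 0.1227])) [ 0.8047  0.4201 -1.3571] [-1.6778  0.0513  0.0392]
```

```bash
python3 - <<'E'
from ins import *
t=cams.capture("wrist");q=proj(t,[M,M-.03*a,M+.06*a]);print(q.ravel())
m=mask(t['img'],(14,120,50),(28,255,255))
for r in range(0,180,12):print(r,''.join('#' if v else '.' for v in m[r,290:352]))
E
```

```text
[317.9701  63.8758 317.8999  -6.9898 318.1041 184.7933]
0 .....#################################################........
12 .....#################################################........
24 .....#################################################........
36 .....#################################################........
48 ......###############################################.........
60 ......###############################################.........
72 ..............................................................
84 ..............................................................
96 ..............................................................
108 ..............................................................
120 ..............................................................
132 ..............................................................
144 ..............................................................
156 ..............................................................
168 ..............................................................
```

The brass covers the shaft from the mouth at row ~64, so it is in the bore. Continue to the collar stop.

```bash
python3 -m crank '[[0.0005,-0.0078,-0.004,0,0,0,0],[-0.0002,-0.0165,-0.009,0,0,0,0],[-0.0009,-0.025,-0.014,0,0,0,0],[-0.0016,-0.034,-0.019,0,0,0,0],[-0.0022,-0.042,-0.024,0,0,0,0],[-0.0025,-0.0455,-0.026,0,0,0,0],[-0.0027,-0.048,-0.0275,0,0,0,0],[-0.0027,-0.048,-0.0275,0,0,0,0]]'; python3 - <<'E'
from ins import *
print(delta(.0),readout.read_state()['ft_force'],readout.read_state()['moment'])
E
```

```text
time: 18.35
eef_pos: [0.4777, 0.1064, 0.0961]
tcp_rot: [0.19, -0.656, 0.709, 0.176]
ft_force: [-0.5, -0.6, -1.0]
width: 0.0132
grasp_force: 30.0
(array([-0.0013, -0.0039, -0.0024]), array([-0.0006,  0.0003, -0.001 ]), array([0.4777, 0.1064, 0.0961])) [-0.5432 -0.5722 -0.9612] [-1.7313  0.1355  0.027 ]
```

```bash
python3 -m crank '[[-0.0003,-0.0017,-0.001,0,0,0,0],[-0.0005,-0.0035,-0.002,0,0,0,0],[-0.0006,-0.0043,-0.0025,0,0,0,0],[-0.0006,-0.0052,-0.003,0,0,0,0],[-0.0006,-0.0052,-0.003,0,0,0,0]]'; python3 - <<'E'
from ins import *
s=readout.read_state();print(delta(.0),s['ft_force'],'along',s['ft_force']@a,s['width'])
E
```

```text
time: 18.85
eef_pos: [0.4772, 0.1027, 0.094]
tcp_rot: [0.191, -0.656, 0.708, 0.177]
ft_force: [-0.8, 5.2, 4.0]
width: 0.0135
grasp_force: 30.0
(array([-0.0008, -0.0002, -0.0003]), array([-0.0027,  0.0009, -0.0018]), array([0.4772, 0.1027, 0.094 ])) [-0.8402  5.1685  3.9801] along 6.395191249602496 0.013528197629029735
```

```bash
python3 -m crank '[[-0.0001,-0.0013,-0.0008,0,0,0,0],[-0.0001,-0.0013,-0.0008,0,0,0,0],[-0.0001,-0.0013,-0.0008,0,0,0,0]]'; python3 - <<'E'
from ins import *
s=readout.read_state();print(delta(.0),s['ft_force'],'along',s['ft_force']@a,s['width'])
E
```

```text
time: 19.15
eef_pos: [0.4772, 0.1026, 0.094]
tcp_rot: [0.192, -0.656, 0.708, 0.177]
ft_force: [-2.2, 10.4, 8.4]
width: 0.0141
grasp_force: 30.0
(array([-0.0008, -0.0001, -0.0003]), array([-0.0046,  0.0014, -0.002 ]), array([0.4772, 0.1026, 0.094 ])) [-2.1798 10.422   8.432 ] along 13.06581377117162 0.014074620246302069
```

The collar has seated: there is no further motion, 13 N along the axis, and the position matches s=0. Draw it straight out.

```bash
python3 -m crank '[[0.0003,0.0043,0.0025,0,0,0,0],[0.001,0.013,0.0075,0,0,0,0],[0.002,0.026,0.015,0,0,0,0],[0.003,0.039,0.0225,0,0,0,0],[0.004,0.052,0.03,0,0,0,0],[0.005,0.065,0.0375,0,0,0,0],[0.006,0.078,0.045,0,0,0,0],[0.0071,0.091,0.0525,0,0,0,0],[0.0082,0.104,0.06,0,0,0,0],[0.0095,0.1208,0.07,0,0,0,0],[0.0102,0.13,0.075,0,0,0,0],[0.0102,0.13,0.075,0,0,0,0]]'; python3 - <<'E'
from ins import *
s=readout.read_state();print(s['ft_force'],s['width'])
t=cams.capture("wrist");c=cams.capture("scene");import pickle;pickle.dump((c,t),open('x9.pkl','wb'))
d,rv,e=delta(.14);print(d,rv,e,'tip past mouth',(e-target(0)[0])@a-.11)
# level + disc target
D=onz(pickle.load(open('w1.pkl','rb')),[(443,67)],.006)[0];print(D)
r=rot(s['tcp_rot']);m=mask(c['img'],(105,150,40),(122,255,255));q=np.argwhere(m[200:270,300:360]);print('plate blue',q.min(0)+[200,300],q.max(0)+[200,300])
E
```

```text
time: 20.35
eef_pos: [0.4873, 0.2313, 0.1683]
tcp_rot: [0.191, -0.657, 0.708, 0.176]
ft_force: [-0.9, -0.9, -1.2]
width: 0.0142
grasp_force: 30.0
[-0.9024 -0.9326 -1.2078] 0.014171780478405071
[-0.0009 -0.0068 -0.0035] [-0.0003  0.0003 -0.0022] [0.4867 0.2301 0.1672] tip past mouth 0.037651169336506654
[0.6594 0.0388 0.006 ]
plate blue [221 324] [250 339]
```

It came out cleanly: the tip is 38 mm beyond the mouth and the plate is unmoved. Now I'll raise and level it, then work out the reading pose. Rod yaw will be 125° so the hand stays away from the white vial and the tube.

```bash
python3 -m crank '[[0,0,0.02,-0.13,0.01,0,0],[0,0,0.04,-0.26,0.02,0,0],[0,0,0.06,-0.39,0.03,0,0],[0,0,0.07,-0.52,0.041,0,0],[0,0,0.07,-0.52,0.041,0,0],[0,0,0.07,-0.52,0.041,0,0]]'; python3 - <<'E'
from ins import *
s=readout.read_state();r=rot(s['tcp_rot']);e=s['eef_pos'];print(s['ft_force'],s['width'],r.as_matrix())
w=np.radians(125);y=np.array([np.cos(w),np.sin(w),0]);z=np.array([0,0,1.]);q=R.from_matrix(np.c_[-y,np.cross(-z,-y),-z])
T=np.array([.6585,.039,.106])+.151*y-[0,0,DZ];print(T,T-e,(q*r.inv()).as_rotvec())
c=cams.capture('top');I=c['img'];d=proj(c,[.659,.039,.006])[0];x,yy=d.astype(int)
m=(I[yy-22:yy+22,x-22:x+22].min(2)>150).astype(np.uint8);k,l,st,cc=cv2.connectedComponentsWithStats(m);i=1+st[1:,4].argmax();print(d,st[i],cc[i]+[x-22,yy-22]);print(onz(c,[st[i][:2]+(st[i][2:4]-1)/2+[x-22,yy-22]],.006))
E
```

```text
time: 21.05
eef_pos: [0.4865, 0.2304, 0.2362]
tcp_rot: [0.0, -0.68, 0.733, 0.002]
ft_force: [-0.4, -0.3, -1.2]
width: 0.0135
grasp_force: 30.0
[-0.4075 -0.3142 -1.2495] 0.013481334072700473 [[-0.0756 -0.9971 -0.0021]
 [-0.9971  0.0756  0.0026]
 [-0.0024  0.0023 -1.    ]]
[0.5719 0.1627 0.0987] [ 0.0854 -0.0677 -0.1375] [-0.0017 -0.0029  0.6866]
[335.2669 168.8369] [  7  10  37  29 722] [336.6967 169.2576]
[[0.6547 0.0298 0.006 ]]
```

```bash
python3 -m crank '[[0.02,-0.01,0,0,0,0.13,0],[0.04,-0.03,0,0,0,0.26,0],[0.06,-0.05,0,0,0,0.39,0],[0.075,-0.06,0,0,0,0.52,0],[0.085,-0.068,-0.02,-0.0017,-0.0029,0.64,0],[0.085,-0.068,-0.05,-0.0017,-0.0029,0.6866,0],[0.085,-0.068,-0.08,-0.0017,-0.0029,0.6866,0],[0.085,-0.068,-0.11,-0.0017,-0.0029,0.6866,0],[0.085,-0.068,-0.13,-0.0017,-0.0029,0.6866,0],[0.085,-0.068,-0.1375,-0.0017,-0.0029,0.6866,0],[0.085,-0.068,-0.1375,-0.0017,-0.0029,0.6866,0],[0.085,-0.068,-0.1375,-0.0017,-0.0029,0.6866,0]]'; python3 - <<'E'
from ins import *
s=readout.read_state();r=rot(s['tcp_rot']);e=s['eef_pos'];print(e,s['ft_force'],s['width'],s['dq'],r.as_matrix()[2])
tip=e+r.apply([.151,0,-DZ]);print('tip',tip)
for n in('scene','top','wrist'):
    c=cams.capture(n);I=c['img'];print(n,'tip px',proj(c,tip)[0])
    f=lambda lo,hi,P,w=30:[(cc[i],st[i]) for k,l,st,cc in[cv2.connectedComponentsWithStats(mask(I[int(P[1])-w:int(P[1])+w,int(P[0])-w:int(P[0])+w],lo,hi))] for i in ([1+st[1:,4].argmax()] if k>1 else [])]
    if n!='wrist':
        print('red',proj(c,[.4078,-.209,.056])[0],f((0,200,120),(4,255,255),proj(c,[.4078,-.209,.056])[0],12))
    g=I.min(2).astype(int)
    if n=='scene':
        u=proj(c,e+r.apply([.1,0,-DZ]))[0]-proj(c,tip)[0];u/=np.linalg.norm(u);v=np.array([-u[1],u[0]])
        for d in(.08,.12,.13,.14,.147,.153,.16):
            o=proj(c,e+r.apply([d,0,-DZ]))[0];P=(o+np.arange(-7,8)[:,None]*v).astype(np.float32);print(d,cv2.remap(I.astype(np.float32),P[None,:,0],P[None,:,1],1)[0].mean(1).astype(int))
E
```

```text
time: 22.3
eef_pos: [0.5728, 0.1618, 0.1009]
tcp_rot: [-0.002, 0.887, -0.463, 0.001]
ft_force: [0.9, 0.4, -0.7]
width: 0.0137
grasp_force: 30.0
[0.5728 0.1618 0.1009] [ 0.8667  0.4149 -0.7358] 0.013669110438088578 [ 0.0078 -0.011   0.0094  0.0031 -0.001  -0.0006] [-0.0003 -0.0034 -1.    ]
tip [0.6592 0.0379 0.1082]
scene tip px [365.1785 179.2076]
red [387.8178 299.2508] [(array([15.3333, 11.4444]), array([13, 10,  5,  5,  9], dtype=int32))]
0.08 [125 125 125 121 111 107 127 157 165 150 135 131 133 136 135]
0.12 [165 181 181 179 172 152 135 140 150 162 183 196 191 185 182]
0.13 [153 177 187 187 177 147 124 139 162 176 187 189 186 183 182]
0.14 [132 155 179 187 182 154 132 152 168 177 183 185 184 182 171]
0.147 [127 127 143 165 177 166 152 162 174 180 183 182 175 155 131]
0.153 [133 130 127 128 136 149 164 178 183 176 163 148 134 127 130]
0.16 [137 136 134 130 126 121 120 123 123 124 126 128 130 129 127]
top tip px [336.8594 162.1627]
red [416.0146 240.9899] [(array([11., 11.]), array([10, 11,  3,  1,  3], dtype=int32))]
wrist tip px [319.1718 -62.509 ]
```

The rod is on its predicted line and ends at the predicted tip, about 10 cm over the disc. I'll let it settle, then hand in.

```bash
python3 -m crank '[[0,0,0,0,0,0,0],[0,0,0,0,0,0,0],[0,0,0,0,0,0,0],[0,0,0,0,0,0,0],[0,0,0,0,0,0,0]]' && python3 -c "
from plant import job
print(job.hand_in())"
```

```text
time: 22.95
eef_pos: [0.5722, 0.1622, 0.1]
tcp_rot: [-0.001, 0.887, -0.462, 0.0]
ft_force: [-1.4, -1.0, -0.4]
width: 0.0136
grasp_force: 30.0
the job is handed in; nothing more can be done
None
```

I handed the job in at about 23 s, with no verdict returned: the plate is home in its slot, the rod went in to its collar and came out, and the arm holds it level and still with its tip about 10 cm above the disc; I steered clear of the vials and ring but made no final check on them.

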